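Clear the screwing jig and hold a bracket against its sprung fence

TASK

Clear the jig's bed first: both skateboard wheels go into the round steel pan, the wooden offcut into the square plywood tray. Then set the wooden bracket flat on the bed with its straight front edge flush against the sprung fence and centred along it, and press it steadily until the fence's pointer stands between the two black marks, never ramming the fence to the end of its travel. Finish while still holding it pressed like that, so that a colleague can drive the screws through the fence; leave the glue bottle, sanding block and screwdriver alone.

Things in the scene. Friction and masses are not known exactly. Their poses are not given: they have to be found in the camera images.
- jig: Fixed grey jig on the bench: a flat bed 12 mm thick, 270 mm (its x) by 240 mm (its y); origin on the bench, the bed spans its x from -130 to +140 mm, y from -120 to +120 mm. Its +x points away from the robot, towards the fence; yaw varies. Behind the fence a steel block (x 116 to 138 mm, 40 mm above the bed) carries the fence's two rods.
- fence (a joint): Travel of the sprung fence in m along the jig's +x: 0 at rest, 0.042 at the end of its travel. Spring 500 N/m without preload, so 0.020 is 10 N. The pointer is between the black marks from 0.014 to 0.026 (7 to 13 N).
- fence_face (a point): Centre of the foot of the front face of the aluminium fence plate (150 mm long, 12 mm thick, 41 mm high above the bed), level with the bed's top; moves with the fence. Axes as the jig's: x is the pressing direction, y along the fence. At rest at the jig's x = 60 mm. A dark pointer sticks out of the plate's +y end over a strip with two raised black marks.
- bracket: Loose wooden bracket, an upside-down T, on the bench at the left, about 0.25 kg. Foot 95 (its x) by 130 (y) by 12 mm thick; straight front edge at x = +60 mm, rounded rear corners at x = -35. Upright rib across it at x -8 to 8 mm (16 thick), 110 mm long, rounded top 56 mm above the underside. Origin: on the underside below the rib's middle, z up.
- bracket_front (a point): Middle of the lower edge of the bracket's straight front edge (60 mm ahead of the bracket's origin along its x).
- wheel1: White skateboard wheel lying flat on the bed, 52 mm diameter, 32 mm high, rounded rims, 90 g. Origin: centre of the underside. It and the other two leftovers stand in a row across the bed, in any order.
- wheel2: A second wheel like the first.
- offcut: Brown wooden offcut lying on the bed, 60 mm long (its x) by 30 mm (its y) by 26 mm high, one end half round (+x), 30 g. Origin: centre of the underside.
- pan: Fixed round steel pan, open at the top, 140 mm across the rim and 128 mm at the foot, 45 mm high, wall 3 mm, floor 4 mm thick. Origin: centre of the underside. Both wheels fit side by side.
- tray: Fixed square plywood tray, open at the top, 130 by 130 by 45 mm high, wall 6 mm, floor about 6 mm. Origin: centre of the underside. Pan and tray stand at the robot's right, one nearer, one farther; which is which varies.
- glue: Bystander: white glue bottle, 54 mm diameter, 150 mm tall, beyond the work at the left. Origin: centre of the underside.
- sander: Bystander: cork sanding block with a wooden grip, 110 by 65 by 52 mm, beyond the work at the right. Origin: centre of the underside.
- driver: Bystander: screwdriver lying on the bench beyond the jig.

How it is judged:
By the outcome, as a careful person would: the job done as asked, in the order asked, and still so for the second after the job is handed in, while the arm keeps its last pose, push and grip.
It also fails if it takes over 72 s, if anything falls off the work surface, if the arm or the gripper's body presses on something with over 40 N, if the wrist force passes 120 N, or if a joint passes its speed limit or range.

ROBOT

A 6-joint arm with a two-finger parallel gripper is mounted at the origin on the work surface. World frame = base frame: x ahead of the robot, y to its left, z up, the work surface at z = 0. Lengths are in m, angles in degrees, forces in N, time in s.
With the tool pointing down it reaches from about 0.4 to 0.825 m from the base axis. Payload 7 kg.
Tool frame: the origin (TCP) lies midway between the tips of the shut fingers; the grasp point (between the pads) lies 19 mm behind it; z points along the fingers, y is the line along which they close (so a half turn about z gives the same grasp; the last joint's range is limited). The gripper opens to 88 mm and grips with 3 to 60 N. Pads are 19 mm wide; open, the fingers measure 130 mm over their backs; the gripper's body (78 mm by 193 mm) begins 47 mm behind the grasp point.
Start: joints at [-53.566, 20.546, 0.682, 0, -70.136, -16.507], TCP at [0.23, -0.635, 0.227] pointing down, gripper open.
Joint ranges: [-176.03, 176.03], [-82.01, 121.73], [-58.28, 71.71], [-173.87, 95.51], [-174.79, -0.11], [-173.66, 173.66]. Speed limits (degrees/s): [136.94, 136.94, 172.46, 180, 180, 180].

INTERFACE

Orientations are given as [roll, pitch, yaw] about the fixed x, y, z axes, in that order (R = Rz(yaw) Ry(pitch) Rx(roll)).
In Python, from plant import r gives the robot as it stands.
- The arm moves only by the tool carry_out, never from a script. Its argument "deltas" is a list of rows, each a list of 3 entries, a list of its own where there are three numbers: the opening, from 0 (shut) to 1 (fully open), then the shift along the tool's x, y, z in mm, then the turn, a rotation vector about the tool's x, y, z in rad. In form: [[gripper, [tx, ty, tz], [rx, ry, rz]], ...]. A call has 1 to 12 rows; each row is the pose to reach, as a shift and turn from the pose commanded when the call began, along the tool's axes at that moment; what a row does not reach only later rows make up. A row lasts 1/10 s, in which the tool goes at most 50 mm and 8.59 degrees, less where a joint would pass 70% of its speed; a pose out of reach is approached as far as the arm can. A call with a gripper value outside its range is refused whole. The fingers move at their own pace and stop on an object; "squeeze" is the grip in N (left out, the last holds). Time passes only in rows, so rows that repeat a pose let the fingers close. It gives the time, the measured TCP pose, the force, the opening and the grip force at its end, in the units of the state.
- r.get_state(): the state, without advancing time (a new reading comes with each control period).
- r.capture(name): name is "side" or "top"; returns (picture, depth): 480x640x3 uint8, red, green, blue; 480x640 float32, m along the optical axis (not along the pixel's ray), 0 where there is no reading.
- r.get_calibration(name): a dict with "fov_y" (degrees; the focal length in pixels is half the picture's height over the tangent of half this angle, whatever the lens; pixels are square), "cx", "cy" (the principal point, pixels), "distortion" ([k1, k2, p1, p2, k3] as OpenCV has them; the pictures are not rectified), "view" (4x4, takes a point from world to camera coordinates). Camera axes: x right, y down, z forward; pixel columns grow to the right and rows downward; lengths in m; the calibration is good to about 2 mm. A picture is of the moment at which its call begins. get_calibration takes no time and is no camera call.
- r.close_job(): hands the job in; it is judged then, once.
The state is a dict: "time_s": time; "joints": joint angles; "qd": joint speeds; "joint_torque": joint torques, N m; "tcp_pos": TCP position; "eef_rot": TCP orientation; "contact_force": force on the tool from outside, world axes, zero at the start; "moment": the same for the moment, N m; "gripper_width": finger opening in m; "gripper_force": force on a finger pad.
Only numpy, scipy, OpenCV 4.12 (cv2) and the standard library are available. Lean on these libraries where they do the work, as an engineer would, in place of code of your own. Each camera call takes 0.05 s, during which the arm holds its last target. There are 200 camera calls.

## Working session

There is one attempt and no reset: what is moved stays moved. The work goes in short steps, Python scripts to look and compute and a tool call to move; the robot and the scene stay as the last step left them, time stands still between calls to the robot, and variables do not carry over. Pictures are saved under pics/ and viewed, at most 10 in all, crops included, and the job is handed in when it is done.

Besides the shell and the picture viewer there is one more tool, called after ">>>" by a JSON object that holds its "op" and its "data", one argument or row to a line. carry_out: Moves the arm, as the interface text tells. Its arguments: {"type":"object","properties":{"deltas":{"type":"array"},"squeeze":{"type":"number"}},"required":["deltas"]}

```bash
mkdir -p pics; ls; cat > h.py <<'E'
import numpy as np, cv2
from plant import r
def cal(n):
    c=r.get_calibration(n); f=240/np.tan(np.radians(c["fov_y"])/2)
    K=np.array([[f,0,c["cx"]],[0,f,c["cy"]],[0,0,1]]); return K,np.array(c["distortion"],float),np.array(c["view"])
def cloud(n,name=None):
    im,d=r.capture(n)
    if name: cv2.imwrite("pics/"+name,im[:,:,::-1])
    K,D,V=cal(n)
    u,v=np.meshgrid(np.arange(640.),np.arange(480.))
    p=cv2.undistortPoints(np.stack([u,v],-1).reshape(-1,1,2),K,D).reshape(480,640,2)
    P=np.concatenate([p*d[...,None],d[...,None]],-1)
    W=(P-V[:3,3])@V[:3,:3]; W[d<=0]=np.nan
    return im,W
E
python3 - <<'E'
from h import *
for n in("top","side"):
    im,W=cloud(n,n+"0.png"); np.save(n+"0.npy",W); np.save(n+"0i.npy",im)
    print(n,W[::80,::106].round(3).tolist()[2:4])
print(r.get_state())
E
```

```text
pics
top [[[0.788, 0.732, -0.007], [0.787, 0.483, -0.004], [0.786, 0.245, 0.0], [0.782, 0.015, 0.024], [0.791, -0.214, -0.001], [0.795, -0.445, 0.002], [0.801, -0.687, -0.001]], [[0.606, 0.715, 0.001], [0.61, 0.474, -0.005], [0.612, 0.241, -0.004], [0.614, 0.013, 0.01], [0.618, -0.213, -0.001], [0.621, -0.444, -0.005], [0.623, -0.675, 0.006]]]
side [[[1.274, 0.375, 0.187], [1.268, 0.125, 0.073], [1.267, -0.227, -0.087], [0.892, -0.303, -0.0], [0.648, -0.48, -0.001], [0.403, -0.654, 0.002], [0.083, 0.043, 0.422]], [[1.266, 0.447, 0.007], [1.266, 0.193, -0.15], [0.86, 0.14, 0.0], [0.649, 0.008, 0.014], [0.464, -0.151, -0.001], [0.19, 0.044, 0.243], [0.05, -0.003, 0.277]]]
{'time_s': 0.1, 'joints': array([-5.35662557e+01,  2.05840649e+01,  6.39511607e-01, -1.76625446e-02,
       -7.01379490e+01, -1.65078451e+01]), 'qd': array([-0.0549298 , -0.06025644,  0.11594573,  0.07835737, -0.0206557 ,
        0.04898586]), 'joint_torque': array([-9.43532068e-04, -5.84161413e+01,  2.93751866e+01,  7.01546922e+00,
        1.01580354e-02, -8.15697581e-05]), 'tcp_pos': array([ 0.22987177, -0.63417567,  0.22575721]), 'eef_rot': array([ 1.79916180e+02, -7.52413437e-03, -1.60080108e+02]), 'contact_force': array([0.01613232, 0.06776476, 1.14226501]), 'moment': array([ 0.04694498,  0.00590342, -0.00449566]), 'gripper_force': 0.0, 'gripper_width': 0.0876987908335588}
```

View pics/top0.png

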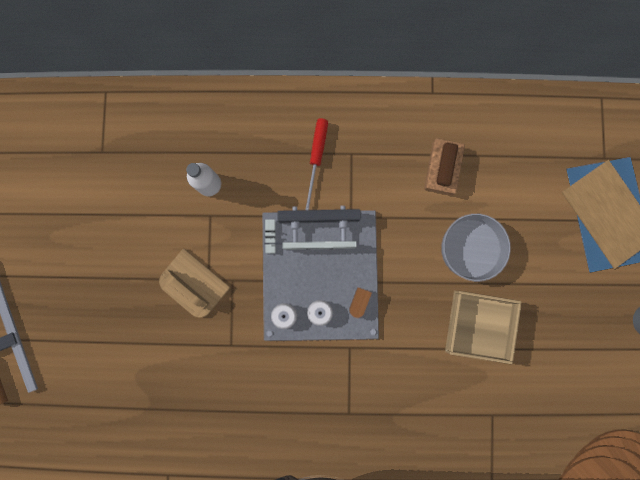

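View pics/side0.png

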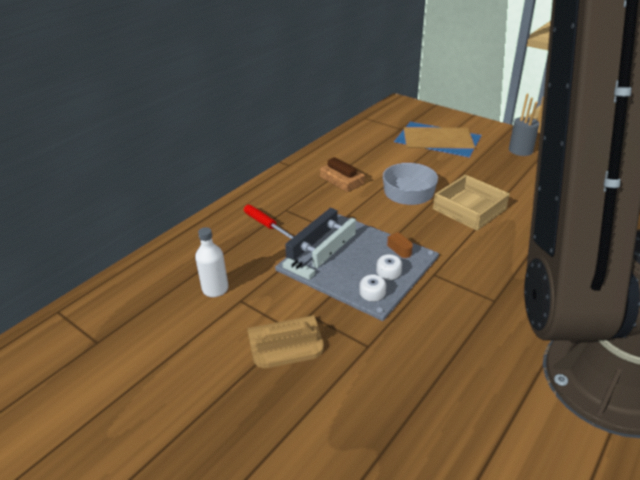

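The top view shows the wheels at (284,316) and (320,313), the offcut at (360,303), the pan at (476,248) and the tray at (484,327). The bracket is at (195,284) and the fence at (320,244). The side view agrees.

```bash
cat >> h.py <<'E'
def ray(n,uv,z):
    "pixels -> world points at height z"
    K,D,V=cal(n); p=cv2.undistortPoints(np.array(uv,float).reshape(-1,1,2),K,D).reshape(-1,2)
    d=np.c_[p,np.ones(len(p))]@V[:3,:3]; o=-V[:3,3]@V[:3,:3]
    return o+d*((z-o[2])/d[:,2])[:,None]
def blob(n,mask,box,z):
    "largest blob in box: contour at height z"
    m=np.zeros((480,640),np.uint8); x0,y0,x1,y1=box; m[y0:y1,x0:x1]=mask[y0:y1,x0:x1]
    k,l,s,c=cv2.connectedComponentsWithStats(m); i=1+np.argmax(s[1:,4])
    v,u=np.nonzero(l==i); return ray(n,np.c_[u,v],z)
def rect(P):
    return cv2.minAreaRect((P[:,:2]*1000).astype(np.float32))
E
python3 - <<'E'
from h import *
W=np.load("top0.npy"); im=np.load("top0i.npy").astype(int); z=W[...,2]
R,G,B=im[...,0],im[...,1],im[...,2]; sat=im.max(2)-im.min(2)
K,D,V=cal("top"); print("cam",-V[:3,3]@V[:3,:3])
def show(n,P): print(n,len(P),"mean",P.mean(0).round(4),"rect",np.round(rect(P),1) if 0 else [np.round(a,1).tolist() for a in rect(P)])
white=(R>140)&(sat<40)
for n,b in(("w1",(265,300,302,332)),("w2",(302,298,338,330))):
    show(n,blob("top",white,b,.040)); x0,y0,x1,y1=b; print(np.nanpercentile(z[y0:y1,x0:x1],[5,90,95]))
show("off",blob("top",(R-B>30),(340,280,376,325),.038)); print(np.nanpercentile(z[280:325,340:376],[5,90,95]))
for n,b in(("pan",(435,208,516,286)),("tray",(440,285,528,368)),("br_all",(150,240,240,325))):
    show(n,blob("top",(z>.03) if n!="br_all" else z>.006,b,.045 if n!="br_all" else .012))
show("rib",blob("top",z>.045,(150,240,240,325),.056))
show("fence",blob("top",(z>.04)&(G>130)&(sat<60),(275,232,365,255),.053))
show("bed",blob("top",(sat<28)&(z<.06),(255,205,385,345),.012))
print("pts",[ray("top",[p],h).round(4).tolist()[0] for p,h in(((283,245),.053),((356,244),.053))])
a=cv2.resize(im[200:350,150:390].astype(np.uint8)[:,:,::-1],None,fx=3.3,fy=3.3,interpolation=cv2.INTER_CUBIC); cv2.imwrite("pics/crop.png",a)
E
```

```text
cam [0.5158085  0.00489768 1.13999283]
w1 427 mean [0.4549 0.083  0.04  ] rect [[456.0, 82.8], [46.7, 46.9], 0.9]
[0.00798314 0.0441036  0.04516318]
w2 424 mean [0.4628 0.009  0.04  ] rect [[462.7, 9.0], [47.4, 46.0], 45.8]
[0.00813832 0.04416305 0.04511792]
off 426 mean [ 0.4847 -0.0738  0.038 ] rect [[483.5, -73.2], [31.2, 59.4], 69.8]
[0.00789624 0.03743968 0.03863849]
pan 581 mean [ 0.605  -0.3267  0.045 ] rect [[600.9, -311.8], [135.7, 137.1], 0.6]
tray 935 mean [ 0.4374 -0.3278  0.045 ] rect [[437.6, -328.0], [134.4, 130.4], 81.2]
br_all 2663 mean [0.5163 0.2774 0.012 ] rect [[516.3, 277.8], [132.2, 96.0], 52.0]
rib 363 mean [0.5067 0.2845 0.056 ] rect [[506.6, 284.2], [88.9, 17.6], 51.9]
fence 412 mean [0.6008 0.0103 0.053 ] rect [[601.1, 10.3], [12.2, 146.3], 1.8]
bed 14461 mean [0.5427 0.0103 0.012 ] rect [[546.8, 7.5], [283.8, 241.9], 1.7]
pts [[0.5991, 0.0833, 0.053], [0.6029, -0.0648, 0.053]]
```

View pics/crop.png

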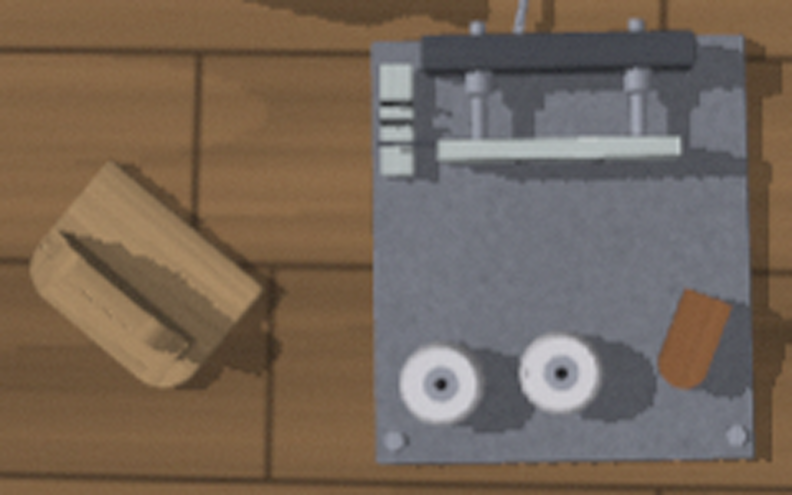

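Positions match the given sizes: offcut 31x59, tray about 130, pan about 137, fence yaw about 1.8°, bracket yaw about -38°. Next is a helper that turns world targets into deltas.

```bash
cat >> h.py <<'E'
def go(*wps,cmd=None):
    "deltas (mm, rz) from the present pose (or cmd=[x,y,z,yaw]) to each [x,y,z,yaw]"
    s=r.get_state(); c=cmd or [*s["tcp_pos"],s["eef_rot"][2]]
    y=np.radians(c[3]); X=np.array([[np.cos(y),np.sin(y),0],[np.sin(y),-np.cos(y),0],[0,0,-1]])
    print("t %.2f tcp %s yaw %.2f F %s w %.4f g %.1f q6 %.0f"%(s["time_s"],s["tcp_pos"].round(4),s["eef_rot"][2],s["contact_force"].round(1),s["gripper_width"],s["gripper_force"],s["joints"][5]))
    for w in wps:
        print((X@(np.array(w[:3])-c[:3])*1000).round(1).tolist(), round(-np.radians((w[3]-c[3]+180)%360-180),3))
E
python3 - <<'E'
from h import *
go([.5,-.2,.2,-125],[.4555,.083,.12,-90],[.4555,.083,.0155,-90],cmd=[.23,-.635,.227,-160.08])
print("then, from w1"); A=[.4555,.083,.0155,-90]
go([.4555,.083,.12,-90],[.6,-.284,.12,-90],[.6,-.284,.02,-90],cmd=A)
E
```

```text
t 0.10 tcp [ 0.2299 -0.6342  0.2258] yaw -160.08 F [0.  0.1 1.1] w 0.0877 g 0.0 q6 -17
[-402.1, 317.0, 27.0] -0.612
[-456.6, 598.2, 107.0] -1.223
[-456.6, 598.2, 211.5] -1.223
then, from w1
t 0.10 tcp [ 0.2299 -0.6342  0.2258] yaw -160.08 F [0.  0.1 1.1] w 0.0877 g 0.0 q6 -17
[0.0, 0.0, -104.5] -0.0
[367.0, -144.5, -104.5] -0.0
[367.0, -144.5, -4.5] -0.0
```

>>> {"op": "carry_out", "data": {
  "deltas": [
    [1,[-402,317,27],[0,0,-0.61]],
    [1,[-402,317,27],[0,0,-0.61]],
    [1,[-402,317,27],[0,0,-0.61]],
    [1,[-402,317,27],[0,0,-0.61]],
    [1,[-402,317,27],[0,0,-0.61]],
    [1,[-402,317,27],[0,0,-0.61]],
    [1,[-402,317,27],[0,0,-0.61]],
    [1,[-402,317,27],[0,0,-0.61]],
    [1,[-456.6,598,107],[0,0,-1.223]],
    [1,[-456.6,598,107],[0,0,-1.223]],
    [1,[-456.6,598,107],[0,0,-1.223]],
    [1,[-456.6,598,107],[0,0,-1.223]]
  ]
}}

```text
time_s: 1.3
tcp_pos: [0.4478, -0.0984, 0.1608]
eef_rot: [-180.0, 0.0, -90.4]
contact_force: [1.6, -0.5, 0.6]
gripper_width: 0.0878
gripper_force: 0.0
```

```bash
python3 -c "
from h import *
go([.4555,.083,.1,-90],[.4555,.083,.0155,-90])"
```

```text
t 1.30 tcp [ 0.4478 -0.0984  0.1608] yaw -90.40 F [ 1.6 -0.5  0.6] w 0.0878 g 0.0 q6 -13
[-181.4, -6.4, 60.8] -0.007
[-181.4, -6.4, 145.3] -0.007
```

>>> {"op": "carry_out", "data": {
  "deltas": [
    [1,[-176,-6,60],[0,0,0]],
    [1,[-176,-6,60],[0,0,0]],
    [1,[-176,-6,60],[0,0,0]],
    [1,[-176,-6,60],[0,0,0]],
    [1,[-176,-6,60],[0,0,0]],
    [1,[-176,-6,60],[0,0,0]]
  ]
}}

```text
time_s: 1.9
tcp_pos: [0.4561, 0.0762, 0.1007]
eef_rot: [179.9, -0.0, -90.6]
contact_force: [-0.0, 0.3, 0.1]
gripper_width: 0.0875
gripper_force: 0.0
```

```bash
python3 -c "
from h import *
go([.4555,.083,.0155,-90])"
```

```text
t 1.90 tcp [0.4561 0.0762 0.1007] yaw -90.62 F [-0.   0.3  0.1] w 0.0875 g 0.0 q6 -35
[-6.8, 0.6, 85.2] -0.011
```

>>> {"op": "carry_out", "data": {
  "deltas": [
    [1,[-6.8,0,60],[0,0,-0.01]],
    [1,[-6.8,0,85],[0,0,-0.01]],
    [1,[-6.8,0,85],[0,0,-0.01]],
    [0.4,[-6.8,0,85],[0,0,-0.01]],
    [0.4,[-6.8,0,85],[0,0,-0.01]],
    [0.4,[-6.8,0,85],[0,0,-0.01]],
    [0.4,[-6.8,0,85],[0,0,-0.01]],
    [0.4,[-6.8,0,85],[0,0,-0.01]],
    [0.4,[-6.8,0,85],[0,0,-0.01]],
    [0.4,[-6.8,0,60],[0,0,-0.01]],
    [0.4,[-6.8,0,10],[0,0,-0.01]],
    [0.4,[-6.8,0,-20],[0,0,-0.01]]
  ],
  "squeeze": 25
}}

```text
time_s: 3.1
tcp_pos: [0.4573, 0.0827, 0.1239]
eef_rot: [-179.9, 0.0, -90.1]
contact_force: [0.9, 0.1, 0.1]
gripper_width: 0.0513
gripper_force: 25.0
```

```bash
python3 -c "
from h import *
go([.6,-.284,.1,-90],[.6,-.284,.02,-90])"
```

```text
t 3.10 tcp [0.4573 0.0827 0.1239] yaw -90.13 F [0.9 0.1 0.1] w 0.0513 g 25.0 q6 -35
[366.4, -143.6, 23.9] -0.002
[366.4, -143.6, 103.9] -0.002
```

>>> {"op": "carry_out", "data": {
  "deltas": [
    [0.4,[366,-144,3],[0,0,0]],
    [0.4,[366,-144,3],[0,0,0]],
    [0.4,[366,-144,3],[0,0,0]],
    [0.4,[366,-144,3],[0,0,0]],
    [0.4,[366,-144,3],[0,0,0]],
    [0.4,[366,-144,3],[0,0,0]],
    [0.4,[366,-144,3],[0,0,0]],
    [0.4,[366,-144,3],[0,0,0]],
    [0.4,[366,-144,3],[0,0,0]],
    [0.4,[366,-144,3],[0,0,0]],
    [0.4,[366,-144,40],[0,0,0]],
    [0.4,[366,-144,40],[0,0,0]]
  ]
}}

```text
time_s: 4.3
tcp_pos: [0.5962, -0.2818, 0.0771]
eef_rot: [179.6, 0.2, -90.2]
contact_force: [-1.5, 0.0, -1.8]
gripper_width: 0.0512
gripper_force: 25.0
```

```bash
python3 -c "
from h import *
go([.6,-.284,.02,-90])
cloud('top','pan1.png')
im=cv2.imread('pics/pan1.png')[190:390,380:560]; cv2.imwrite('pics/pan1c.png',cv2.resize(im,None,fx=3,fy=3))"
```

```text
t 4.30 tcp [ 0.5962 -0.2818  0.0771] yaw -90.18 F [-1.5  0.  -1.8] w 0.0512 g 25.0 q6 8
[2.2, -3.8, 57.1] -0.003
```

View pics/pan1c.png

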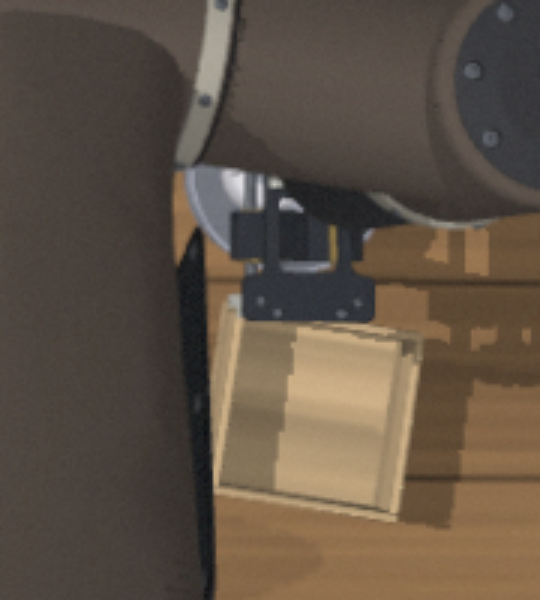

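The arm hides most of the pan, but the wheel's white rim is visible inside it at about (236,185) in the crop. The tray is clear. I'll lower and release.

>>> {"op": "carry_out", "data": {
  "deltas": [
    [0.4,[0,0,35],[0,0,0]],
    [0.4,[0,0,58],[0,0,0]],
    [0.4,[0,0,58],[0,0,0]],
    [0.4,[0,0,58],[0,0,0]],
    [0.66,[0,0,58],[0,0,0]],
    [0.66,[0,0,58],[0,0,0]],
    [0.66,[0,0,58],[0,0,0]],
    [0.66,[0,0,30],[0,0,0]],
    [0.66,[0,0,-10],[0,0,0]],
    [1,[0,0,-30],[0,0,0]]
  ]
}}

```text
time_s: 5.35
tcp_pos: [0.601, -0.2846, 0.1153]
eef_rot: [-179.8, -0.1, -90.1]
contact_force: [1.1, -0.2, 1.3]
gripper_width: 0.0615
gripper_force: 0.0
```

```bash
python3 -c "
from h import *
go([.4628,.009,.1,-90],[.4628,.009,.0155,-90])"
```

```text
t 5.35 tcp [ 0.601  -0.2846  0.1153] yaw -90.14 F [ 1.1 -0.2  1.3] w 0.0615 g 0.0 q6 8
[-293.3, 139.0, 15.3] -0.002
[-293.3, 139.0, 99.8] -0.002
```

>>> {"op": "carry_out", "data": {
  "deltas": [
    [1,[-293,137,10],[0,0,0]],
    [1,[-293,137,10],[0,0,0]],
    [1,[-293,137,10],[0,0,0]],
    [1,[-293,137,10],[0,0,0]],
    [1,[-293,137,10],[0,0,0]],
    [1,[-293,137,10],[0,0,0]],
    [1,[-293,137,10],[0,0,0]],
    [1,[-293,137,10],[0,0,0]],
    [1,[-293,137,10],[0,0,0]]
  ]
}}

```text
time_s: 6.25
tcp_pos: [0.4638, 0.0101, 0.102]
eef_rot: [-179.9, 0.0, -90.1]
contact_force: [1.0, 0.3, -0.2]
gripper_width: 0.0879
gripper_force: 0.0
```

```bash
python3 -c "
from h import *
go([.4628,.009,.0155,-90])
im,W=cloud('top','pan2.png'); K,D,V=cal('top')
R=im.astype(int); sat=R.max(2)-R.min(2); z=W[...,2]
P=blob('top',(sat<25)&(R[...,0]>185),(436,208,516,286),.03); print(len(P),rect(P))
print(np.nanpercentile(z[235:265,450:500],[5,50,90]))
im=cv2.imread('pics/pan2.png')[190:370,380:560]; cv2.imwrite('pics/pan2c.png',cv2.resize(im,None,fx=3,fy=3))"
```

```text
t 6.25 tcp [0.4638 0.0101 0.102 ] yaw -90.06 F [ 1.   0.3 -0.2] w 0.0879 g 0.0 q6 -26
[1.1, 1.0, 86.5] -0.001
305 ((602.3362426757812, -285.45794677734375), (43.94137191772461, 43.89417266845703), 89.66439056396484)
[0.00037462 0.00486457 0.03583196]
```

View pics/pan2c.png

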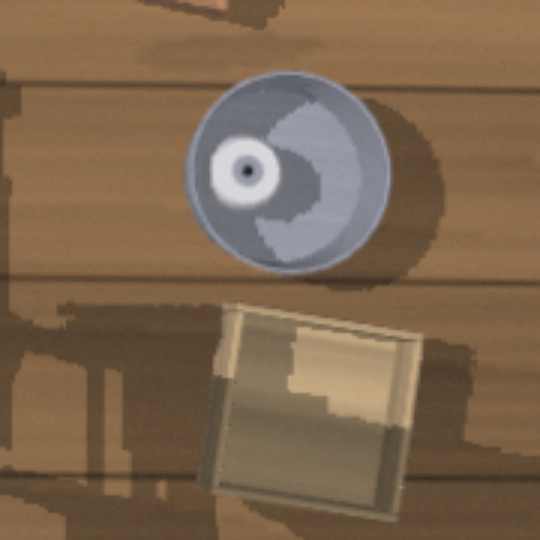

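The first wheel lies flat in the pan at (248,170) in the crop, about 28 mm left of the pan's centre at (289,171). Next is wheel 2.

>>> {"op": "carry_out", "data": {
  "deltas": [
    [1,[0.5,0.5,60],[0,0,0]],
    [1,[0.5,0.5,86],[0,0,0]],
    [1,[0.5,0.5,86],[0,0,0]],
    [0.4,[0.5,0.5,86],[0,0,0]],
    [0.4,[0.5,0.5,86],[0,0,0]],
    [0.4,[0.5,0.5,86],[0,0,0]],
    [0.4,[0.5,0.5,86],[0,0,0]],
    [0.4,[0.5,0.5,86],[0,0,0]],
    [0.4,[0.5,0.5,86],[0,0,0]],
    [0.4,[0.5,0.5,60],[0,0,0]],
    [0.4,[0.5,0.5,10],[0,0,0]],
    [0.4,[0.5,0.5,-20],[0,0,0]]
  ]
}}

```text
time_s: 7.5
tcp_pos: [0.4636, 0.0091, 0.1239]
eef_rot: [-179.9, 0.0, -90.1]
contact_force: [1.4, 0.8, -0.8]
gripper_width: 0.051
gripper_force: 25.0
```

```bash
python3 -c "
from h import *
go([.601,-.341,.12,-90],[.601,-.341,.02,-90])"
```

```text
t 7.50 tcp [0.4636 0.0091 0.1239] yaw -90.14 F [ 1.4  0.8 -0.8] w 0.0510 g 25.0 q6 -26
[349.8, -138.3, 3.9] -0.002
[349.8, -138.3, 103.9] -0.002
```

>>> {"op": "carry_out", "data": {
  "deltas": [
    [0.4,[350,-138,2],[0,0,0]],
    [0.4,[350,-138,2],[0,0,0]],
    [0.4,[350,-138,2],[0,0,0]],
    [0.4,[350,-138,2],[0,0,0]],
    [0.4,[350,-138,2],[0,0,0]],
    [0.4,[350,-138,2],[0,0,0]],
    [0.4,[350,-138,2],[0,0,0]],
    [0.4,[350,-138,2],[0,0,0]],
    [0.4,[350,-138,2],[0,0,0]],
    [0.4,[350,-138,2],[0,0,0]],
    [0.4,[350,-138,35],[0,0,0]],
    [0.4,[350,-138,35],[0,0,0]]
  ]
}}

```text
time_s: 8.7
tcp_pos: [0.597, -0.3391, 0.0825]
eef_rot: [179.6, 0.2, -90.2]
contact_force: [-0.8, 0.8, -1.5]
gripper_width: 0.0514
gripper_force: 25.0
```

```bash
python3 -c "
from h import *
go([.601,-.341,.02,-90])"
```

```text
t 8.70 tcp [ 0.597  -0.3391  0.0825] yaw -90.17 F [-0.8  0.8 -1.5] w 0.0514 g 25.0 q6 13
[1.9, -4.0, 62.5] -0.003
```

>>> {"op": "carry_out", "data": {
  "deltas": [
    [0.4,[0.5,0,35],[0,0,0]],
    [0.4,[0.5,0,65],[0,0,0]],
    [0.4,[0.5,0,65],[0,0,0]],
    [0.4,[0.5,0,65],[0,0,0]],
    [0.66,[0.5,0,65],[0,0,0]],
    [0.66,[0.5,0,65],[0,0,0]],
    [0.66,[0.5,0,65],[0,0,0]],
    [0.66,[0.5,0,30],[0,0,0]],
    [0.66,[0.5,0,-10],[0,0,0]],
    [0.7,[0.5,0,-25],[0,0,0]]
  ]
}}

```text
time_s: 9.7
tcp_pos: [0.602, -0.343, 0.1166]
eef_rot: [-179.6, -0.2, -90.1]
contact_force: [1.3, 0.0, 0.7]
gripper_width: 0.0601
gripper_force: 0.0
```

```bash
python3 -c "
from h import *
go([.484,-.0735,.1,-20.2],[.484,-.0735,.0155,-20.2])"
```

```text
t 9.70 tcp [ 0.602  -0.343   0.1166] yaw -90.13 F [1.3 0.  0.7] w 0.0601 g 0.0 q6 13
[-269.3, 118.7, 16.6] -1.221
[-269.3, 118.7, 101.1] -1.221
```

>>> {"op": "carry_out", "data": {
  "deltas": [
    [0.7,[-269,118,10],[0,0,-1.22]],
    [0.7,[-269,118,10],[0,0,-1.22]],
    [0.7,[-269,118,10],[0,0,-1.22]],
    [0.7,[-269,118,10],[0,0,-1.22]],
    [0.7,[-269,118,10],[0,0,-1.22]],
    [0.7,[-269,118,10],[0,0,-1.22]],
    [0.7,[-269,118,10],[0,0,-1.22]],
    [0.7,[-269,118,10],[0,0,-1.22]],
    [0.7,[-269,118,10],[0,0,-1.22]],
    [0.7,[-269,118,10],[0,0,-1.22]],
    [0.7,[-269,118,10],[0,0,-1.22]],
    [0.7,[-269,118,10],[0,0,-1.22]]
  ]
}}

```text
time_s: 10.9
tcp_pos: [0.4827, -0.073, 0.1012]
eef_rot: [180.0, 0.0, -20.4]
contact_force: [-0.3, -0.6, -0.3]
gripper_width: 0.0613
gripper_force: 0.0
```

```bash
python3 -c "
from h import *
go([.484,-.0735,.0155,-20.2])"
```

```text
t 10.90 tcp [ 0.4827 -0.073   0.1012] yaw -20.44 F [-0.3 -0.6 -0.3] w 0.0613 g 0.0 q6 55
[1.4, 0.0, 85.7] -0.004
```

>>> {"op": "carry_out", "data": {
  "deltas": [
    [0.7,[1,0,60],[0,0,0]],
    [0.7,[1,0,85.5],[0,0,0]],
    [0.7,[1,0,85.5],[0,0,0]],
    [0.2,[1,0,85.5],[0,0,0]],
    [0.2,[1,0,85.5],[0,0,0]],
    [0.2,[1,0,85.5],[0,0,0]],
    [0.2,[1,0,85.5],[0,0,0]],
    [0.2,[1,0,85.5],[0,0,0]],
    [0.2,[1,0,85.5],[0,0,0]],
    [0.2,[1,0,60],[0,0,0]],
    [0.2,[1,0,10],[0,0,0]],
    [0.2,[1,0,-20],[0,0,0]]
  ]
}}

```text
time_s: 12.1
tcp_pos: [0.4844, -0.073, 0.124]
eef_rot: [-180.0, -0.1, -20.2]
contact_force: [1.5, 0.0, 0.8]
gripper_width: 0.0298
gripper_force: 25.0
```

```bash
python3 -c "
from h import *
go([.4376,-.328,.12,-50],[.4376,-.328,.03,-50])"
```

```text
t 12.10 tcp [ 0.4844 -0.073   0.124 ] yaw -20.24 F [1.5 0.  0.8] w 0.0298 g 25.0 q6 55
[44.4, 255.5, 4.0] 0.519
[44.4, 255.5, 94.0] 0.519
```

>>> {"op": "carry_out", "data": {
  "deltas": [
    [0.2,[44,255.5,2],[0,0,-0.2]],
    [0.2,[44,255.5,2],[0,0,-0.2]],
    [0.2,[44,255.5,2],[0,0,-0.2]],
    [0.2,[44,255.5,2],[0,0,-0.2]],
    [0.2,[44,255.5,2],[0,0,-0.2]],
    [0.2,[44,255.5,2],[0,0,-0.2]],
    [0.2,[44,255.5,2],[0,0,-0.2]],
    [0.2,[44,255.5,2],[0,0,-0.2]],
    [0.2,[44,255.5,40],[0,0,-0.2]],
    [0.2,[44,255.5,80],[0,0,-0.2]],
    [0.2,[44,255.5,104],[0,0,-0.2]],
    [0.2,[44,255.5,104],[0,0,-0.2]]
  ]
}}

```text
time_s: 13.3
tcp_pos: [0.4344, -0.3257, 0.0143]
eef_rot: [-179.9, 0.3, -8.7]
contact_force: [-0.9, -0.1, 0.3]
gripper_width: 0.0295
gripper_force: 25.0
```

>>> {"op": "carry_out", "data": {
  "deltas": [
    [0.2,[0,0,0],[0,0,0]],
    [0.5,[0,0,0],[0,0,0]],
    [0.5,[0,0,0],[0,0,0]],
    [0.5,[0,0,0],[0,0,0]],
    [0.5,[0,0,-40],[0,0,0]],
    [0.5,[0,0,-90],[0,0,0]],
    [0.6,[0,0,-120],[0,0,0]],
    [0.6,[0,0,-120],[0,0,0]]
  ]
}}

```text
time_s: 14.1
tcp_pos: [0.4392, -0.3293, 0.1431]
eef_rot: [179.9, -0.6, -8.8]
contact_force: [-0.2, -0.3, -0.7]
gripper_width: 0.0513
gripper_force: 0.0
```

```bash
python3 -c "
from h import *
go([.5065,.285,.15,52-90-90],[.5065,.285,.15,-38+90])
print(r.get_state()['joints'])"
```

```text
t 14.10 tcp [ 0.4392 -0.3293  0.1431] yaw -8.78 F [-0.2 -0.3 -0.7] w 0.0513 g 0.0 q6 98
[-27.2, -617.4, -6.9] 2.081
[-27.2, -617.4, -6.9] -1.061
[-1.63590792e+01  1.24873085e+01 -2.24122288e+01  8.14423955e-02
 -5.45358960e+01  9.75347094e+01]
```

>>> {"op": "carry_out", "data": {
  "deltas": [
    [0.6,[-27,-617,-7],[0,0,2.08]],
    [0.6,[-27,-617,-7],[0,0,2.08]],
    [0.6,[-27,-617,-7],[0,0,2.08]],
    [0.6,[-27,-617,-7],[0,0,2.08]],
    [0.6,[-27,-617,-7],[0,0,2.08]],
    [0.6,[-27,-617,-7],[0,0,2.08]],
    [0.6,[-27,-617,-7],[0,0,2.08]],
    [0.6,[-27,-617,-7],[0,0,2.08]],
    [0.6,[-27,-617,-7],[0,0,2.08]],
    [0.6,[-27,-617,-7],[0,0,2.08]],
    [0.6,[-27,-617,-7],[0,0,2.08]],
    [0.6,[-27,-617,-7],[0,0,2.08]]
  ]
}}

```text
time_s: 15.3
tcp_pos: [0.4955, 0.2042, 0.1438]
eef_rot: [-180.0, 0.0, -100.8]
contact_force: [0.8, -1.3, 0.0]
gripper_width: 0.0524
gripper_force: 0.0
```

```bash
python3 -c "
from h import *
go([.5065,.285,.1,-128])"
```

```text
t 15.30 tcp [0.4955 0.2042 0.1438] yaw -100.81 F [ 0.8 -1.3  0. ] w 0.0524 g 0.0 q6 -54
[-81.4, 4.3, 43.8] 0.475
```

>>> {"op": "carry_out", "data": {
  "deltas": [
    [0.6,[-76,4,40],[0,0,0.44]],
    [0.6,[-76,4,40],[0,0,0.44]],
    [0.6,[-76,4,40],[0,0,0.44]],
    [0.6,[-76,4,40],[0,0,0.44]],
    [0.6,[-76,4,40],[0,0,0.44]],
    [0.6,[-76,4,40],[0,0,0.44]]
  ]
}}

```text
time_s: 15.9
tcp_pos: [0.5058, 0.2774, 0.104]
eef_rot: [-180.0, 0.1, -125.5]
contact_force: [-0.0, -0.2, 1.5]
gripper_width: 0.0526
gripper_force: 0.0
```

```bash
python3 -c "
from h import *
go([.5065,.285,.019,-128])
im,W=cloud('top','all3.png'); print(np.nanpercentile(W[235:265,470:500,2],[5,50,90]))
cv2.imwrite('pics/all3c.png',cv2.resize(cv2.imread('pics/all3.png')[190:390,130:560],None,fx=1.8,fy=1.8))"
```

```text
t 15.90 tcp [0.5058 0.2774 0.104 ] yaw -125.53 F [-0.  -0.2  1.5] w 0.0526 g 0.0 q6 -84
[-6.6, 3.8, 85.0] 0.043
[0.00103185 0.03126445 0.03687407]
```

View pics/all3c.png

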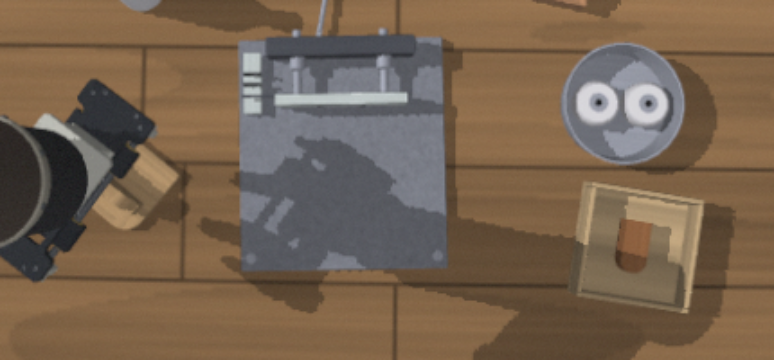

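Both wheels are in the pan at (597,102) and (647,103), the offcut is in the tray at (633,245), and the bed is clear. Next I'll grasp the bracket's rib.

>>> {"op": "carry_out", "data": {
  "deltas": [
    [0.6,[-6,3.5,0],[0,0,0.043]],
    [0.6,[-6,3.5,40],[0,0,0.043]],
    [0.6,[-6,3.5,80],[0,0,0.043]],
    [0.6,[-6,3.5,84],[0,0,0.043]],
    [0.6,[-6,3.5,84],[0,0,0.043]],
    [0.6,[-6,3.5,84],[0,0,0.043]]
  ]
}}

```text
time_s: 16.55
tcp_pos: [0.5074, 0.2855, 0.0212]
eef_rot: [-180.0, 0.1, -128.1]
contact_force: [-0.9, 0.2, 0.4]
gripper_width: 0.0524
gripper_force: 0.0
```

```bash
python3 -c "
from h import *
go([.5065,.285,.019,-128])"
```

```text
t 16.55 tcp [0.5074 0.2855 0.0212] yaw -128.09 F [-0.9  0.2  0.4] w 0.0524 g 0.0 q6 -87
[1.0, 0.4, 2.2] -0.002
```

Close with 45 N and lift a little.

>>> {"op": "carry_out", "data": {
  "deltas": [
    [0.05,[0,0,1.5],[0,0,0]],
    [0.05,[0,0,1.5],[0,0,0]],
    [0.05,[0,0,1.5],[0,0,0]],
    [0.05,[0,0,1.5],[0,0,0]],
    [0.05,[0,0,1.5],[0,0,0]],
    [0.05,[0,0,1.5],[0,0,0]],
    [0.05,[0,0,1.5],[0,0,0]]
  ],
  "squeeze": 45
}}

```text
time_s: 17.25
tcp_pos: [0.5062, 0.2851, 0.018]
eef_rot: [180.0, 0.0, -128.1]
contact_force: [-4.4, 2.2, 4.1]
gripper_width: 0.016
gripper_force: 45.0
```

```bash
python3 -c "
from h import *
go([.5065,.285,.019,-128])"
```

```text
t 17.25 tcp [0.5062 0.2851 0.018 ] yaw -128.12 F [-4.4  2.2  4.1] w 0.0160 g 45.0 q6 -87
[-0.2, -0.3, -1.0] -0.002
```

>>> {"op": "carry_out", "data": {
  "deltas": [
    [0.05,[0,0,-30],[0,0,0]],
    [0.05,[0,0,-60],[0,0,0]],
    [0.05,[0,0,-60],[0,0,0]],
    [0.05,[0,0,-60],[0,0,0]],
    [0.05,[0,0,-60],[0,0,0]]
  ]
}}

```text
time_s: 17.75
tcp_pos: [0.5055, 0.2841, 0.0766]
eef_rot: [180.0, -0.1, -128.2]
contact_force: [-0.7, 0.0, -2.4]
gripper_width: 0.0158
gripper_force: 45.0
```

```bash
python3 -c "
from h import *
c,s=np.cos(np.radians(1.75)),np.sin(np.radians(1.75))
J=np.array([.5351,.0083]); p=J+[-.035*c,-.035*s]; print(p)
go([*p,.08,-88.25],[*p,.031,-88.25])
im,W=cloud('top','x.png'); R=im.astype(int); z=W[...,2]
P=blob('top',(z>.04)&(R[...,1]>130)&(np.ptp(R,axis=2)<60),(275,232,365,255),.053); print(rect(P))
P=blob('top',(z>.02)&(R[...,0]-R[...,2]>25),(150,220,260,335),.07); print(rect(P))"
```

```text
[0.50011632 0.00723115]
t 17.75 tcp [0.5055 0.2841 0.0766] yaw -128.16 F [-0.7  0.  -2.4] w 0.0158 g 45.0 q6 -87
[221.0, -166.8, -3.4] -0.697
[221.0, -166.8, 45.6] -0.697
((600.7139282226562, 11.273727416992188), (11.721368789672852, 148.29376220703125), 1.7858092784881592)
((495.55780029296875, 246.731689453125), (60.85637283325195, 96.75153350830078), 52.284507751464844)
```

>>> {"op": "carry_out", "data": {
  "deltas": [
    [0.05,[0,0,-20],[0,0,-0.05]],
    [0.05,[221,-167,-20],[0,0,-0.697]],
    [0.05,[221,-167,-20],[0,0,-0.697]],
    [0.05,[221,-167,-20],[0,0,-0.697]],
    [0.05,[221,-167,-20],[0,0,-0.697]],
    [0.05,[221,-167,-20],[0,0,-0.697]],
    [0.05,[221,-167,-20],[0,0,-0.697]],
    [0.05,[221,-167,-20],[0,0,-0.697]],
    [0.05,[221,-167,-20],[0,0,-0.697]],
    [0.05,[221,-167,20],[0,0,-0.697]],
    [0.05,[221,-167,20],[0,0,-0.697]],
    [0.05,[221,-167,20],[0,0,-0.697]]
  ]
}}

```text
time_s: 19.0
tcp_pos: [0.5006, 0.0083, 0.0574]
eef_rot: [179.8, -0.1, -88.1]
contact_force: [0.0, 0.6, -1.9]
gripper_width: 0.0156
gripper_force: 45.0
```

```bash
python3 -c "
from h import *
c,s=np.cos(np.radians(1.78)),np.sin(np.radians(1.78))
J=np.array([.5347,.0088]); p=J+[-.035*c,-.035*s]; print(p)
go([*p,.034,-88.2])"
```

```text
[0.49971689 0.00771283]
t 19.00 tcp [0.5006 0.0083 0.0574] yaw -88.11 F [ 0.   0.6 -1.9] w 0.0156 g 45.0 q6 -22
[0.6, 0.9, 23.4] 0.002
```

Lower onto the bed gently and settle, then look.

>>> {"op": "carry_out", "data": {
  "deltas": [
    [0.05,[0.5,0.5,12],[0,0,0]],
    [0.05,[0.5,0.5,22],[0,0,0]],
    [0.05,[0.5,0.5,25],[0,0,0]],
    [0.05,[0.5,0.5,26],[0,0,0]],
    [0.05,[0.5,0.5,27],[0,0,0]],
    [0.05,[0.5,0.5,27],[0,0,0]],
    [0.05,[0.5,0.5,27],[0,0,0]]
  ]
}}

```text
time_s: 19.7
tcp_pos: [0.5009, 0.0074, 0.0311]
eef_rot: [-180.0, 0.0, -88.2]
contact_force: [0.9, 0.6, -3.3]
gripper_width: 0.0156
gripper_force: 45.0
```

```bash
cat > look.py <<'E'
from h import *
import sys
go([.5347,.0088,.030,-88.2])
im,W=cloud('top','p.png'); cv2.imwrite('pics/%s.png'%sys.argv[1],cv2.resize(im[200:350,240:400,::-1],None,fx=3.75,fy=3.75,interpolation=cv2.INTER_CUBIC))
im2,_=r.capture('side'); cv2.imwrite('pics/%ss.png'%sys.argv[1],cv2.resize(im2[190:330,250:450,::-1],None,fx=3.9,fy=3.9,interpolation=cv2.INTER_CUBIC))
R=im.astype(int); z=W[...,2]
P=blob('top',(z>.04)&(z<.06)&(R[...,1]>130)&(np.ptp(R,axis=2)<60),(275,215,365,255),.053); print(len(P),rect(P))
m=(z>.016)&(z<.035)&(R[...,0]-R[...,2]>25); P=blob('top',m,(265,225,375,340),.024); print(len(P),rect(P),P.min(0),P.max(0))
E
python3 look.py a
```

```text
t 19.70 tcp [0.5009 0.0074 0.0311] yaw -88.19 F [ 0.9  0.6 -3.3] w 0.0156 g 45.0 q6 -22
[-0.3, -33.8, 1.1] 0.0
130 ((601.257568359375, -11.0516357421875), (10.170235633850098, 103.45885467529297), 0.7150956392288208)
59 ((557.5650634765625, -47.70817565917969), (29.43196678161621, 14.477770805358887), 51.37005615234375) [ 0.54272302 -0.05468509  0.024     ] [ 0.56138858 -0.03169301  0.024     ]
```

View pics/a.png

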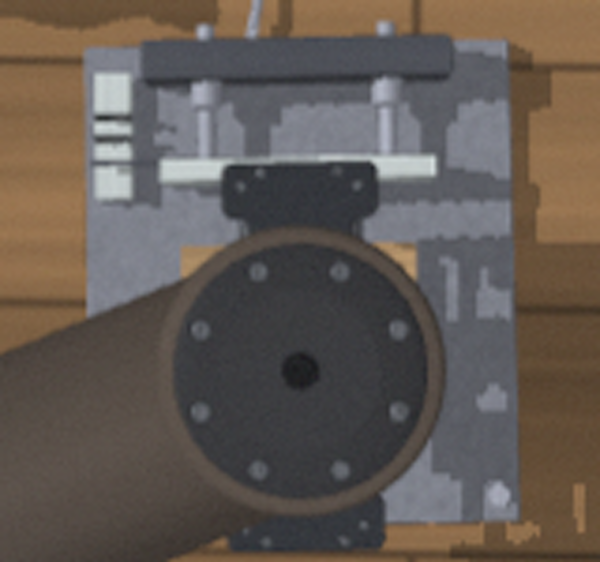

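The bracket's front corners are at (181,246) and (417,246). The fence ends are at (160,168) and (437,165), the pointer is at v=161 and the marks are at v=116 and v=139. Next I'll check how well it is centred.

```bash
python3 - <<'E'
from h import *
f=lambda u,v,z:ray('top',[[240+(u+.5)/3.75-.5,200+(v+.5)/3.75-.5]],z)[0]
A,B=f(181,245,.024),f(417,245,.024); C,D=f(160,182,.053),f(437,178,.053)
c,s=np.cos(np.radians(1.78)),np.sin(np.radians(1.78))
for n,p in zip("ABCD",(A,B,C,D)): print(n,p.round(4),"along",round(-s*p[0]+c*p[1],4),"press",round(c*p[0]+s*p[1],4))
for v in(161,139,116): print(f(125,v,.02).round(4))
E
```

```text
A [0.5598 0.0745 0.024 ] along 0.057 press 0.5618
B [ 0.5615 -0.0562  0.024 ] along -0.0737 press 0.5595
C [0.5926 0.0846 0.053 ] along 0.0662 press 0.5949
D [ 0.5966 -0.0652  0.053 ] along -0.0837 press 0.5943
[0.6064 0.1068 0.02  ]
[0.6188 0.1071 0.02  ]
[0.6317 0.1073 0.02  ]
```

>>> {"op": "carry_out", "data": {
  "deltas": [
    [0.05,[0,0,1],[0,0,0]],
    [0.05,[0,0,1.8],[0,0,0]],
    [0.05,[0,0,1.8],[0,0,0]],
    [0.05,[0,-10,1.8],[0,0,0]],
    [0.05,[0,-20,1.8],[0,0,0]],
    [0.05,[0,-26,1.8],[0,0,0]],
    [0.05,[0,-28,1.8],[0,0,0]],
    [0.05,[0,-28,1.8],[0,0,0]],
    [0.05,[0,-28,1.8],[0,0,0]]
  ]
}}

```text
time_s: 20.7
tcp_pos: [0.5274, 0.0076, 0.03]
eef_rot: [179.9, -0.0, -88.2]
contact_force: [-9.9, -1.1, 14.8]
gripper_width: 0.0159
gripper_force: 45.0
```

```bash
cat > edge.py <<'E'
from h import *
go([.5347+.02,.0094,.030,-88.2])
g=np.mean([r.capture('top')[0].astype(float) for _ in range(4)],0); S=g[...,0]-g[...,2]; G=g[...,1]
def edge(A,c0,c1,r0,r1,z,sign):
    uv=[]
    for u in range(c0,c1):
        d=np.clip(sign*np.diff(A[r0:r1,u]),0,None); k=np.argmax(d); w=d[max(0,k-1):k+2]; uv.append((u,r0+.5+(w*np.arange(max(0,k-1),max(0,k-1)+len(w))).sum()/w.sum()))
    return ray('top',uv,z),uv
import sys
b0,b1,f0,f1=map(int,sys.argv[1:5])
Pf=[];Pb=[]
for c in((290,299),(343,350)):
    a,uv=edge(S,*c,b0,b1,.024,1); Pb.append(np.median(a,0)); print("br",Pb[-1].round(4),"v",np.median(uv,0))
for c in((286,298),(343,354)):
    a,uv=edge(G,*c,f0,f1,.053,-1); Pf.append(np.median(a,0)); print("fe",Pf[-1].round(4),"v",np.median(uv,0))
for n,P in(("br",Pb),("fe",Pf)): d=P[0]-P[1]; print(n,"yaw",np.degrees(np.arctan2(-d[0],d[1])).round(2))
cv2.imwrite('pics/e.png',cv2.resize(g[215:275,255:375,::-1],None,fx=6.5,fy=6.5,interpolation=cv2.INTER_CUBIC))
E
python3 edge.py 246 260 240 252
```

```text
t 20.70 tcp [0.5274 0.0076 0.03  ] yaw -88.20 F [-9.9 -1.1 14.8] w 0.0159 g 45.0 q6 -20
[-1.0, -27.4, 0.0] 0.0
br [0.5944 0.0624 0.024 ] v [294.  248.5]
br [ 0.5951 -0.0459  0.024 ] v [346.         248.75352113]
fe [0.594  0.0659 0.053 ] v [291.5        247.61643431]
fe [ 0.6047 -0.0485  0.053 ] v [348.         243.06422018]
br yaw 0.39
fe yaw 5.35[ WARN:0@5.150] global loadsave.cpp:1063 imwrite_ Unsupported depth image for selected encoder is fallbacked to CV_8U.
```

View pics/e.png

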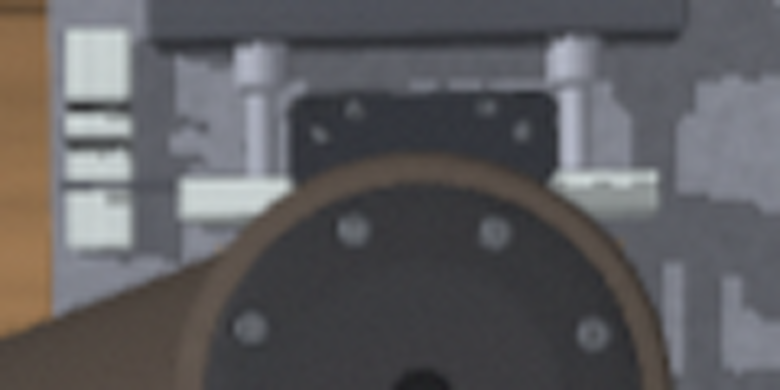

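The pointer is still at rest (v about 185 in the crop, marks at 150 and 105), and the bracket is under the arm just short of the fence. The 15 N downforce is more than I want, so I'll ease it and approach contact slowly.

>>> {"op": "carry_out", "data": {
  "deltas": [
    [0.05,[0,0,-1],[0,0,0]],
    [0.05,[0,-1,-1],[0,0,0]],
    [0.05,[0,-3,-1],[0,0,0]],
    [0.05,[0,-5,-1],[0,0,0]],
    [0.05,[0,-7,-1],[0,0,0]],
    [0.05,[0,-9,-1],[0,0,0]],
    [0.05,[0,-11,-1],[0,0,0]],
    [0.05,[0,-12,-1],[0,0,0]],
    [0.05,[0,-12,-1],[0,0,0]],
    [0.05,[0,-12,-1],[0,0,0]]
  ]
}}

```text
time_s: 21.9
tcp_pos: [0.5392, 0.0082, 0.0301]
eef_rot: [179.8, -0.0, -88.2]
contact_force: [-10.0, 1.3, 10.1]
gripper_width: 0.0159
gripper_force: 45.0
```

```bash
cat > ptr.py <<'E'
from h import *
g=[];F=[];M=[]
for _ in range(5):
    g.append(r.capture('top')[0].astype(float).mean(2)); s=r.get_state(); F.append(s["contact_force"]); M.append(s["moment"])
g=np.mean(g,0); p=g[215:256,267:275].mean(1); print("F",np.mean(F,0).round(2),"M",np.mean(M,0).round(3)); print([int(x) for x in p])
go([.5547,.0094,.030,-88.2])
E
python3 ptr.py
```

```text
F [-9.62  0.58 10.34] M [0.365 3.102 0.052]
[134, 134, 133, 133, 164, 201, 200, 200, 200, 200, 199, 199, 199, 199, 183, 127, 64, 134, 187, 200, 174, 99, 85, 154, 195, 167, 110, 155, 176, 187, 201, 201, 200, 201, 195, 171, 127, 89, 70, 69, 70]
t 22.15 tcp [0.5393 0.0083 0.0301] yaw -88.21 F [-10.1   0.7  10.7] w 0.0158 g 45.0 q6 -20
[-0.7, -15.4, 0.1] -0.0
```

>>> {"op": "carry_out", "data": {
  "deltas": [
    [0.05,[0,0,-1.2],[0,0,0]],
    [0.05,[0,-1,-1.2],[0,0,0]],
    [0.05,[0,-3,-1.2],[0,0,0]],
    [0.05,[0,-5,-1.2],[0,0,0]],
    [0.05,[0,-7,-1.2],[0,0,0]],
    [0.05,[0,-9,-1.2],[0,0,0]],
    [0.05,[-0.4,-11,-1.2],[0,0,0]],
    [0.05,[-0.4,-13,-1.2],[0,0,0]],
    [0.05,[-0.4,-14.5,-1.2],[0,0,0]],
    [0.05,[-0.4,-15.5,-1.2],[0,0,0]],
    [0.05,[-0.4,-15.5,-1.2],[0,0,0]],
    [0.05,[-0.4,-15.5,-1.2],[0,0,0]]
  ]
}}

```text
time_s: 23.35
tcp_pos: [0.5543, 0.0089, 0.0307]
eef_rot: [179.8, -0.0, -88.2]
contact_force: [-9.5, -1.0, 3.2]
gripper_width: 0.0157
gripper_force: 45.0
```

```bash
python3 ptr.py; python3 -c "
from h import *
im,_=r.capture('side'); im2,_=r.capture('top')
a=cv2.resize(im[200:310,265:425,::-1],None,fx=5,fy=5,interpolation=cv2.INTER_CUBIC)
cv2.imwrite('pics/s.png',a)"
```

```text
F [-9.38 -0.56  3.82] M [-0.217  3.425  0.043]
[135, 134, 134, 134, 166, 202, 201, 201, 201, 201, 200, 200, 199, 199, 185, 128, 65, 122, 133, 113, 129, 88, 78, 125, 127, 92, 70, 69, 71, 71, 72, 72, 73, 73, 74, 75, 75, 76, 76, 76, 77]
t 23.60 tcp [0.5543 0.0089 0.0307] yaw -88.23 F [-9.5 -0.3  3.4] w 0.0158 g 45.0 q6 -19
[-0.5, -0.5, 0.7] -0.0
```

View pics/s.png

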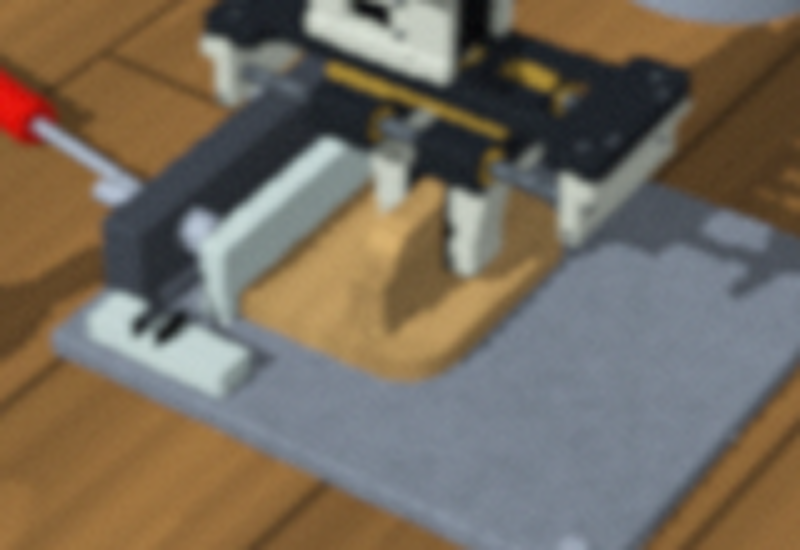

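The side view shows the bracket flat on the bed and flush with the fence. In the top profile the pointer is at row 234, between the marks at rows 231 and 236.7. The push is about 9.4 N with almost no yaw moment. Handing in.

```bash
python3 -c "
from plant import r
print(r.close_job())"
```

```text
the job is handed in; nothing more can be done
None
```

The job is handed in at about 24 s: both wheels are in the pan and the offcut is in the tray. The bracket is held flat, flush and centred (within about 0.5 mm) against the fence at about 9.4 N, with the pointer between the marks.

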